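# Lock a cheese mould with the hand nut that fits its stud

## Task

Lock down the lid of the cheese mould with the one of the three hand nuts that goes on its T-shaped stud (try them on if you are unsure). Put it over the bar of the stud until it lies flat on the lid, give it a quarter turn, either way, so that it lies crosswise under the bar and cannot lift off, and let go. The other two nuts must end up on the table.

Things in the scene. Friction and masses are not known exactly. Their poses are not given: they have to be found in the camera images.
- nut_a: cast aluminium hand nut lying flat: a block 74 mm long (its x) by 54 mm wide (its y) by 26 mm high, with a wing 26 mm wide and 18 mm high at each end, 110 mm over the wings along x; 0.17 to 0.35 kg. Grip it across its flat 54 mm sides. Origin: centre of its underside. Straight through it runs a round hole of 26 mm diameter.
- nut_b: cast aluminium hand nut lying flat: a block 74 mm long (its x) by 54 mm wide (its y) by 26 mm high, with a wing 26 mm wide and 18 mm high at each end, 110 mm over the wings along x; 0.17 to 0.35 kg. Grip it across its flat 54 mm sides. Origin: centre of its underside. Straight through it runs a slot 50 mm long (along x) by 24 mm wide, open above and below.
- nut_c: cast aluminium hand nut lying flat: a block 74 mm long (its x) by 54 mm wide (its y) by 26 mm high, with a wing 26 mm wide and 18 mm high at each end, 110 mm over the wings along x; 0.17 to 0.35 kg. Grip it across its flat 54 mm sides. Origin: centre of its underside. Straight through it runs a slot 50 mm long (along x) by 8 mm wide.
- mould: fixed round steel cheese mould with a flat wooden lid 170 mm across, lid top 100 mm above the table. Origin: centre of its underside; z up, x along the stud's crossbar. A nut whose opening lets the crossbar through drops to the lid and can be turned freely there, below the bar; any other nut stays up on the bar. Half a turn of a nut makes no difference.
- stud_foot (a point): the middle of the lid's top face, where the fixed steel T-shaped stud rises: a round shank of 14 mm diameter and on it a crossbar 36 mm long (along this point's x), 12 mm wide and 10 mm thick, its underside 33 mm and its top 43 mm above the lid. z is up. The stud does not turn.
Mind the look-alikes: they are no part of the job. What is shaped like the nut_b but green or turquoise is not meant.

How it is judged:
By the outcome, as a careful person would: the job done as asked, in the order asked, and still so for the second after the job is handed in, with the robot touching nothing.
It also fails if it takes over 48 s, if anything falls off the work surface, if the arm or the gripper's body presses on something with over 40 N, if the wrist force passes 120 N, or if a joint passes its speed limit or range.

## Robot

A 6-joint arm with a two-finger parallel gripper is mounted at the origin on the work surface. World frame = base frame: x ahead of the robot, y to its left, z up, the work surface at z = 0. Lengths are in m, angles in rad, forces in N, time in s.
With the tool pointing down it reaches from about 0.35 to 0.975 m from the base axis. Payload 4.9 kg.
Tool frame: the origin (TCP) lies between the finger pads; the fingertips stand 22 mm ahead of it and the grasp point (between the pads) lies 3 mm ahead of it; z points along the fingers, y is the line along which they close (so a half turn about z gives the same grasp; the last joint's range is limited). The gripper opens to 85 mm and grips with 20 to 120 N. Pads are 22 mm wide; open, the fingers measure 114 mm over their backs; the gripper's body (76 mm by 85 mm) begins 54 mm behind the grasp point. The pads swing forward as they close: fully open they stand 13 mm farther back than shut.
Start: joints at [-1.438, 0.053, 1.613, -0, 1.476, -0.119], TCP at [0.156, -0.605, 0.253] pointing down, gripper open.
Joint ranges: [-3.01, 3.01], [-1.01, 2.22], [0.06, 2.58], [-1.02, 4.17], [0.09, 2.62], [-3.14, 3.14]. Speed limits (rad/s): [2.57, 2.57, 3.14, 3.14, 3.14, 3.14].

## Interface

Orientations are given as a unit quaternion [w, x, y, z].
In Python, from plant import state, grab_frame, get_calibration, job_done, recognise, regions_of gives the robot as it stands.
- The arm moves only by the tool apply_moves, never from a script. Its argument "targets" is a list of rows, each an object with "translation": the shift along the tool's x, y, z normalised to -1 to 1, where 1 is 100 mm, a list of three; "twist": the turn about the tool's z normalised to -1 to 1, where 1 is 0.1 rad; "hand": the opening, from 0 (shut) to 1 (fully open). A call has 1 to 8 rows; each row shifts and turns the commanded pose from where the row before left it, along the tool's axes as they then stand; what a row does not reach is not made up. A row lasts 1/10 s, in which the tool goes at most 50 mm and 8.59 degrees, less where a joint would pass 70% of its speed; a pose out of reach is approached as far as the arm can. A call with a number of a shift or a turn outside -1 to 1 is refused whole. A call with a gripper value outside its range is refused whole. The fingers move at their own pace and stop on an object; the grip force is fixed at half the most. Time passes only in rows, so rows that do not move let the fingers close. It gives the time, the measured TCP pose, the force, the opening and the grip force at its end, in the units of the state.
- state(): the state, without advancing time (a new reading comes with each control period).
- grab_frame(name): name is "scene" or "top"; returns the picture (480x640x3 uint8, red, green, blue); there is no depth.
- get_calibration(name): a dict with "camera_matrix" (3x3 intrinsics, pixels), "pose" (4x4, takes a point from camera to world coordinates). Camera axes: x right, y up, looking along -z (the intrinsics and any distortion apply to the point x, -y, -z); pixel columns grow to the right and rows downward; lengths in m; the calibration is good to about 2 mm. A picture is of the moment at which its call begins. get_calibration takes no time and is no camera call.
- job_done(): hands the job in; it is judged then, once.
Trained networks look in the newest picture that a camera, given by its name, has taken for a name from the list of things; names that differ only in an ending like _2 or _b are one class to them, and where a whole thing is asked for, a point or a joint stands for the part that bears it (a point fixed in the world has none). Each returns a list of dicts, best first, with "score" (0 to 1); they miss things now and then, are a little off and sometimes report something else, mostly with a low value. They report only what shows in the picture. A call takes as long as a camera call. They do not tell look-alikes from the thing itself.
- recognise(camera, query): "point" ([x, y, z] in m, in world coordinates, good to about 4 mm: the middle of the surface that is visible of it).
- regions_of(camera, query): "pixels" (480x640 bool, what is visible of it).
The state is a dict: "time": time; "joint_pos": joint angles; "joint_vel": joint speeds; "joint_efforts": joint torques, N m; "tool_pos": TCP position; "tool_rot": TCP orientation; "contact_force": force on the tool from outside, world axes, zero at the start; "ft_torque": the same for the moment, N m; "gripper_width": opening from 0.0 (shut) to 1.0 (fully open); "grasp_force": force on a finger pad.
Only numpy, scipy, OpenCV 4.12 (cv2) and the standard library are available. Lean on these libraries where they do the work, as an engineer would, in place of code of your own. Each camera call takes 0.05 s, during which the arm holds its last target. There are 200 camera calls.

## Working session

There is one attempt and no reset: what is moved stays moved. The work goes in short steps, Python scripts to look and compute and a tool call to move; the robot and the scene stay as the last step left them, time stands still between calls to the robot, and variables do not carry over. Pictures are saved under pics/ and viewed, at most 10 in all, crops included, and the job is handed in when it is done.

Besides the shell and the picture viewer there is one more tool, called after ">>>" by a JSON object that holds its "name" and its "arguments", one argument or row to a line. apply_moves: Moves the arm, as the interface text tells. Its arguments: {"type":"object","properties":{"targets":{"type":"array"}},"required":["targets"]}

```bash
mkdir -p pics; ls
python3 - <<'E'
from plant import *
import cv2,numpy as np
for n in("top","scene"):
    f=grab_frame(n); cv2.imwrite(f"pics/{n}0.png",f[...,::-1])
    c=get_calibration(n); print(n,c)
    for q in("nut_a","nut_b","nut_c","mould","stud_foot"):
        try: print(q,[(np.round(d["point"],3).tolist(),round(d["score"],2)) for d in recognise(n,q)])
        except Exception as e: print(q,e)
print(state())
E
```

```text
pics
top {'camera_matrix': array([[619.603036  ,   0.        , 313.69795893],
       [  0.        , 619.603036  , 233.22899424],
       [  0.        ,   0.        ,   1.        ]]), 'pose': array([[-0.02586666,  0.99197697, -0.12374411,  0.30426738],
       [-0.99960083, -0.02707296, -0.00807647,  0.02060874],
       [-0.01136179,  0.1234858 ,  0.99228129,  1.41266362],
       [ 0.        ,  0.        ,  0.        ,  1.        ]])}
nut_a [([0.486, 0.014, 0.018], 0.91), ([0.342, 0.041, 0.027], 0.8), ([0.347, 0.187, 0.028], 0.78), ([0.243, -0.263, 0.027], 0.72), ([0.452, 0.314, 0.029], 0.69), ([0.641, 0.173, 0.028], 0.65)]
nut_b [([0.486, 0.014, 0.018], 0.91), ([0.342, 0.041, 0.027], 0.8), ([0.347, 0.187, 0.028], 0.78), ([0.243, -0.263, 0.027], 0.72), ([0.452, 0.314, 0.029], 0.69), ([0.641, 0.173, 0.028], 0.65)]
nut_c [([0.486, 0.014, 0.018], 0.91), ([0.342, 0.041, 0.027], 0.8), ([0.347, 0.187, 0.028], 0.78), ([0.243, -0.263, 0.027], 0.72), ([0.452, 0.314, 0.029], 0.69), ([0.641, 0.173, 0.028], 0.65)]
mould [([0.642, 0.171, 0.027], 0.75), ([0.571, -0.255, 0.104], 0.64)]
stud_foot [([0.
[... 1157 characters left out ...]
8218e+00,  5.27096035e-02,  1.61284380e+00, -4.99758455e-06,
        1.47599727e+00, -1.18957611e-01]), 'joint_vel': array([-5.09972425e-04,  7.09468598e-05, -1.72937530e-04,  1.33297073e-03,
        1.47941243e-04,  9.81162630e-04]), 'joint_efforts': array([-1.81834705e-03, -3.93410397e+01, -3.70230961e+01, -2.37264039e-04,
        6.01021202e-04,  2.17220844e-05]), 'tool_pos': array([ 0.15572563, -0.60529394,  0.25333123]), 'tool_rot': array([ 2.10081523e-05,  9.92086801e-01,  1.25553885e-01, -2.34208479e-06]), 'contact_force': array([-0.62901438,  0.42765458, -0.36984455]), 'ft_torque': array([ 0.01207713, -0.01202508,  0.01334812]), 'grasp_force': 0.0, 'gripper_width': 1.001328463005967}
```

View top.

View pics/top0.png

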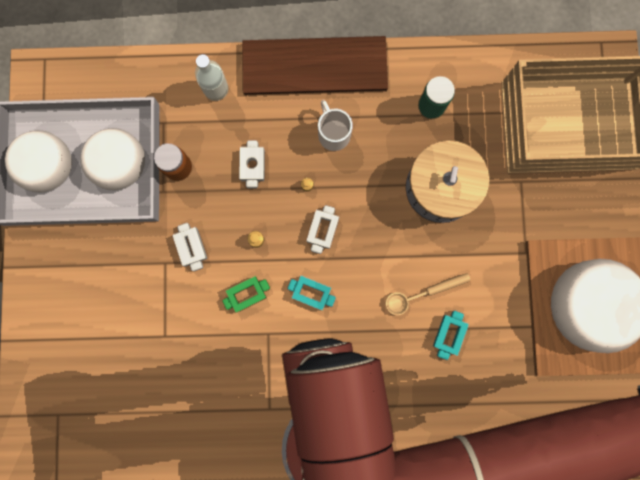

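View pics/scene0.png

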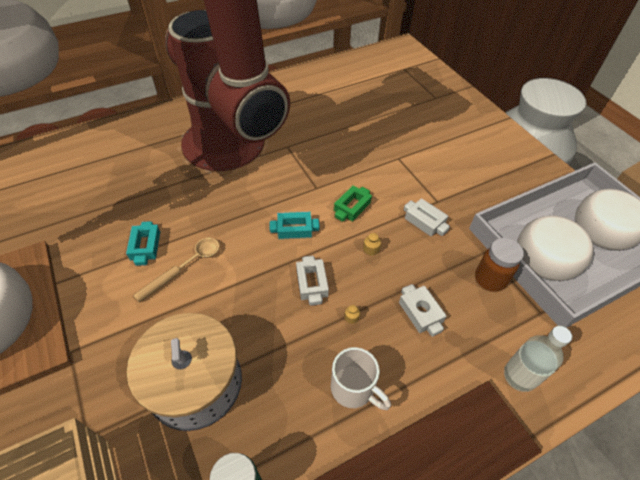

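```bash
cat > h.py <<'E'
from plant import *
import cv2,numpy as np
def ray(n,uv,z):
    c=get_calibration(n);K=c["camera_matrix"];P=c["pose"]
    d=P[:3,:3]@np.array([(uv[0]-K[0,2])/K[0,0],-(uv[1]-K[1,2])/K[1,1],-1]);o=P[:3,3]
    return o+d*(z-o[2])/d[2]
def proj(n,p):
    c=get_calibration(n);K=c["camera_matrix"];P=c["pose"]
    q=P[:3,:3].T@(np.array(p)-P[:3,3]);return np.array([K[0,0]*q[0]/-q[2]+K[0,2],-K[1,1]*q[1]/-q[2]+K[1,2]])
def crop(f,u,v,h=30,s=400):
    return cv2.resize(f[v-h:v+h,u-h:u+h],(s,s),interpolation=cv2.INTER_CUBIC)
E
python3 - <<'E'
from h import *
t=cv2.imread("pics/top0.png");s=cv2.imread("pics/scene0.png")
im=np.vstack([np.hstack([crop(t,323,229,30,300),crop(t,452,176,30,300)]),np.hstack([crop(s,312,280,30,300),crop(s,180,355,30,300)])])
cv2.imwrite("pics/c1.png",im)
for n,pt in(("top",(323,229)),("scene",(312,280))):
    grab_frame(n)
    for d in regions_of(n,"nut_b"):
        m=d["pixels"];ys,xs=np.nonzero(m)
        c=(xs.mean(),ys.mean())
        if np.hypot(c[0]-pt[0],c[1]-pt[1])<20:
            P=np.array([ray(n,q,0.018)[:2] for q in zip(xs,ys)])
            hull=cv2.convexHull(P.astype(np.float32))
            print(n,c,d["score"],len(xs),cv2.minAreaRect(hull),P.mean(0))
E
```

```text
top (np.float64(322.30298719772406), np.float64(229.14935988620198)) 0.68 703 ((0.4870026111602783, 0.012517470866441727), (0.05397757142782211, 0.10968772321939468), 72.47894287109375) [0.48706025 0.01217725]
scene (np.float64(311.3254385964912), np.float64(280.4921052631579)) 0.7 1140 ((0.4904448986053467, 0.00980675220489502), (0.05847519636154175, 0.11759801208972931), 70.4170150756836) [0.49216318 0.00819726]
```

View pics/c1.png

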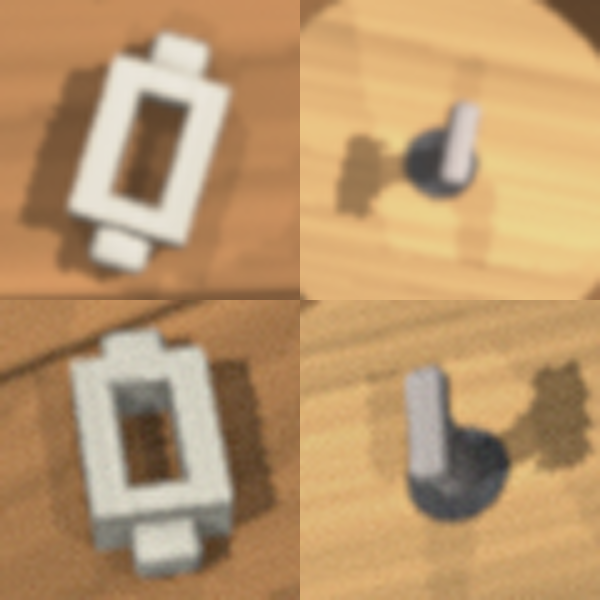

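Run:
```python
from h import *
def T(x,y,u,v):return u-30+x/5-.4,v-30+y/5-.4
for n,cs in(("top",[(118,55),(230,90),(187,245),(70,210)]),("scene",[(70,65),(207,47),(232,200),(92,220)])):
    o=(323,229) if n=="top" else (312,280)
    P=np.array([ray(n,T(*c,*o),.026)[:2] for c in cs]);print(n,P.mean(0),np.linalg.norm(P-np.roll(P,1,0),axis=1))
    a=(P[0]+P[1]-P[2]-P[3]);print(np.degrees(np.arctan2(a[1],a[0])))
for n,e,f in(("top",[(165,103),(154,181)],(140,162)),("scene",[(122,70),(127,172)],(157,175))):
    o=(452,176) if n=="top" else (180,355)
    P=np.array([ray(n,T(*c,*o),.143)[:2] for c in e]);d=P[0]-P[1]
    print(n,P.mean(0),np.linalg.norm(d),np.degrees(np.arctan2(d[1],d[0])),"foot",ray(n,T(*f,*o),.1))
```

```text
top [0.48726924 0.01096134] [0.07390189 0.05316427 0.07313098 0.05499091]
-17.81113264653092
scene [0.48778157 0.01117877] [0.07374263 0.05661461 0.07354873 0.05520357]
160.59183165113802
top [ 0.5790518  -0.26360965] 0.03360236987778144 -10.895887142209284 foot [ 0.57979412 -0.2643849   0.1       ]
scene [ 0.57936455 -0.26571407] 0.03357789061916668 166.1221941621288 foot [ 0.57862271 -0.26571302  0.1       ]
```

```bash
cat >> h.py <<'E'
from scipy.spatial.transform import Rotation as Ro
def go(x,y,z,yaw,N=None):
    s=state();q=s["tool_rot"];R=Ro.from_quat([q[1],q[2],q[3],q[0]]).as_matrix()
    p=s["tool_pos"];cy=np.degrees(np.arctan2(R[1,0],R[0,0]))
    dy=(yaw-cy+180)%360-180 if N is None else yaw-cy
    t=-np.radians(dy)  # twist about tool z (down)
    Rt=R@Ro.from_euler('z',t).as_matrix()
    D=np.array([x,y,z])-p
    print("t",round(s["time"],2),"pos",p.round(4),"yaw",cy.round(2),"tilt",R[:,2].round(4),"F",s["contact_force"].round(1),"w",round(s["gripper_width"],3),"g",round(s["grasp_force"],1),"j",s["joint_pos"].round(2))
    print("mm now axes",(R.T@D*1e3).round(1),"after twist",(Rt.T@D*1e3).round(1),"twist",round(t,4))
E
python3 -c "
from h import *
go(.4875,.0111,.12,-18.5)"
```

```text
t 0.8 pos [ 0.1557 -0.6053  0.2533] yaw 14.43 tilt [ 0.e+00 -1.e-04 -1.e+00] F [ 0.  -0.7 -0.6] w 1.001 g 0.0 j [-1.44  0.05  1.61  0.    1.48 -0.12]
mm now axes [ 474.9 -514.3  133.3] after twist [ 119.  -689.8  133.3] twist 0.5747
```

>>> {"name": "apply_moves", "arguments": {
  "targets": [
    {"translation": [0, 0, 0], "twist": 1, "hand": 1},
    {"translation": [0, 0, 0], "twist": 1, "hand": 1},
    {"translation": [0, 0, 0], "twist": 1, "hand": 1},
    {"translation": [0, 0, 0], "twist": 1, "hand": 1},
    {"translation": [0, 0, 0], "twist": 1, "hand": 1},
    {"translation": [0, 0, 0], "twist": 0.74, "hand": 1}
  ]
}}

```text
time: 1.4
tool_pos: [0.1557, -0.6053, 0.2533]
tool_rot: [0.0, 0.987, -0.162, -0.0]
contact_force: [-0.5, -0.1, -0.1]
gripper_width: 1.0
grasp_force: 0.0
```

```bash
python3 -c "
from h import *
go(.4875,.0111,.15,-18.5)"
```

```text
t 1.4 pos [ 0.1557 -0.6053  0.2533] yaw -18.66 tilt [-0.e+00 -1.e-04 -1.e+00] F [-0.5 -0.1 -0.1] w 1.0 g 0.0 j [-1.44  0.05  1.61 -0.    1.48  0.46]
mm now axes [ 117.1 -690.2  103.3] after twist [ 119.1 -689.8  103.3] twist -0.0028
```

>>> {"name": "apply_moves", "arguments": {
  "targets": [
    {"translation": [0.074, -0.43, 0], "twist": 0, "hand": 1},
    {"translation": [0.074, -0.43, 0], "twist": 0, "hand": 1},
    {"translation": [0.074, -0.43, 0], "twist": 0, "hand": 1},
    {"translation": [0.074, -0.43, 0], "twist": 0, "hand": 1},
    {"translation": [0.074, -0.43, 0], "twist": 0, "hand": 1},
    {"translation": [0.074, -0.43, 0], "twist": 0, "hand": 1},
    {"translation": [0.074, -0.43, 0], "twist": 0, "hand": 1},
    {"translation": [0.074, -0.43, 0], "twist": 0, "hand": 1}
  ]
}}

```text
time: 2.2
tool_pos: [0.3213, -0.2962, 0.2535]
tool_rot: [0.0, 0.987, -0.161, 0.0]
contact_force: [1.6, -1.2, -0.1]
gripper_width: 0.997
grasp_force: 0.0
```

>>> {"name": "apply_moves", "arguments": {
  "targets": [
    {"translation": [0.074, -0.43, 0.1], "twist": 0, "hand": 1},
    {"translation": [0.074, -0.43, 0.15], "twist": 0, "hand": 1},
    {"translation": [0.074, -0.43, 0.15], "twist": 0, "hand": 1},
    {"translation": [0.074, -0.43, 0.15], "twist": 0, "hand": 1},
    {"translation": [0.074, -0.43, 0.15], "twist": 0, "hand": 1},
    {"translation": [0.074, -0.43, 0.15], "twist": 0, "hand": 1},
    {"translation": [0.074, -0.43, 0.15], "twist": 0, "hand": 1},
    {"translation": [0, 0, 0], "twist": 0, "hand": 1}
  ]
}}

```text
time: 3.0
tool_pos: [0.4651, -0.0245, 0.151]
tool_rot: [-0.001, 0.988, -0.157, -0.002]
contact_force: [-1.5, -0.7, 0.7]
gripper_width: 0.998
grasp_force: 0.0
```

```bash
python3 -c "
from h import *
go(.4875,.0111,.027,-18.5)"
```

```text
t 3.0 pos [ 0.4651 -0.0245  0.151 ] yaw -18.1 tilt [-0.0036  0.0022 -1.    ] F [-1.5 -0.7  0.7] w 0.998 g 0.0 j [-0.21 -0.25  2.07  0.    1.33  1.67]
mm now axes [ 10.8 -40.7 124. ] after twist [ 10.5 -40.7 124. ] twist 0.007
```

>>> {"name": "apply_moves", "arguments": {
  "targets": [
    {"translation": [0.106, -0.407, 0], "twist": 0.07, "hand": 1},
    {"translation": [0, 0, 0.2], "twist": 0, "hand": 1},
    {"translation": [0, 0, 0.2], "twist": 0, "hand": 1},
    {"translation": [0, 0, 0.2], "twist": 0, "hand": 1},
    {"translation": [0, 0, 0.15], "twist": 0, "hand": 1},
    {"translation": [0, 0, 0], "twist": 0, "hand": 1}
  ]
}}

```text
time: 3.6
tool_pos: [0.4864, 0.0062, 0.0763]
tool_rot: [0.0, 0.986, -0.164, -0.002]
contact_force: [-0.6, -0.3, -0.3]
gripper_width: 0.999
grasp_force: 0.0
```

```bash
python3 -c "
from h import *
go(.4875,.0111,.027,-18.5)
t=grab_frame('top')[...,::-1];s=grab_frame('scene')[...,::-1]
u=proj('top',(.4875,.011,.03)).astype(int);v=proj('scene',(.4875,.011,.03)).astype(int)
cv2.imwrite('pics/c2.png',np.hstack([crop(t,*u,45),crop(s,*v,45)]))"
```

```text
t 3.6 pos [0.4864 0.0062 0.0763] yaw -18.9 tilt [-4.5e-03  4.0e-04 -1.0e+00] F [-0.6 -0.3 -0.3] w 0.999 g 0.0 j [-0.14 -0.1   2.07 -0.    1.17  1.76]
mm now axes [-0.3 -5.  49.2] after twist [-0.3 -5.  49.2] twist -0.007
```

View pics/c2.png

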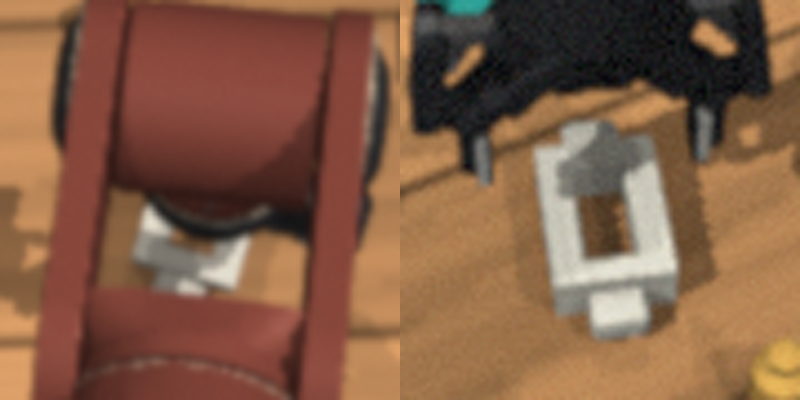

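The picture shows the open fingers standing either side of the grey wide-slot nut (scene crop, nut about (605,225)); alignment is good.

>>> {"name": "apply_moves", "arguments": {
  "targets": [
    {"translation": [0, -0.05, 0.15], "twist": 0, "hand": 1},
    {"translation": [0, 0, 0.15], "twist": 0, "hand": 1},
    {"translation": [0, 0, 0.15], "twist": 0, "hand": 1},
    {"translation": [0, 0, 0], "twist": 0, "hand": 1},
    {"translation": [0, 0, 0], "twist": 0, "hand": 1}
  ]
}}

```text
time: 4.2
tool_pos: [0.4906, 0.0111, 0.0345]
tool_rot: [-0.0, 0.986, -0.164, 0.001]
contact_force: [0.3, 0.2, 0.6]
gripper_width: 1.004
grasp_force: 0.0
```

```bash
python3 -c "
from h import *
go(.4875,.0111,.027,-18.5)"
```

```text
t 4.2 pos [0.4906 0.0111 0.0345] yaw -18.87 tilt [ 1.5e-03 -2.0e-04 -1.0e+00] F [0.3 0.2 0.6] w 1.004 g 0.0 j [-0.13 -0.02  2.08 -0.    1.08  1.77]
mm now axes [-2.9  1.   7.5] after twist [-2.9  1.   7.5] twist -0.0065
```

>>> {"name": "apply_moves", "arguments": {
  "targets": [
    {"translation": [-0.03, 0.01, 0.075], "twist": 0, "hand": 1},
    {"translation": [0, 0, 0], "twist": 0, "hand": 1},
    {"translation": [0, 0, 0], "twist": 0, "hand": 0},
    {"translation": [0, 0, 0], "twist": 0, "hand": 0},
    {"translation": [0, 0, 0], "twist": 0, "hand": 0},
    {"translation": [0, 0, 0], "twist": 0, "hand": 0},
    {"translation": [0, 0, 0], "twist": 0, "hand": 0},
    {"translation": [0, 0, 0], "twist": 0, "hand": 0}
  ]
}}

```text
time: 5.0
tool_pos: [0.4874, 0.0113, 0.0265]
tool_rot: [-0.0, 0.986, -0.164, 0.001]
contact_force: [-0.5, -0.1, 4.7]
gripper_width: 0.616
grasp_force: 65.5
```

```bash
python3 -c "
from h import *
go(.4875,.0111,.2,-18.5)"
```

```text
t 5.0 pos [0.4874 0.0113 0.0265] yaw -18.86 tilt [ 1.3e-03 -1.0e-04 -1.0e+00] F [-0.5 -0.1  4.7] w 0.616 g 65.5 j [-0.13 -0.01  2.09  0.    1.06  1.77]
mm now axes [ 4.000e-01  1.000e-01 -1.735e+02] after twist [ 4.000e-01  1.000e-01 -1.735e+02] twist -0.0063
```

>>> {"name": "apply_moves", "arguments": {
  "targets": [
    {"translation": [0, 0, -0.2], "twist": 0, "hand": 0},
    {"translation": [0, 0, -0.35], "twist": 0, "hand": 0},
    {"translation": [0, 0, -0.4], "twist": 0, "hand": 0},
    {"translation": [0, 0, -0.4], "twist": 0, "hand": 0},
    {"translation": [0, 0, -0.4], "twist": 0, "hand": 0},
    {"translation": [0, 0, -0.2], "twist": -0.6, "hand": 0},
    {"translation": [0, 0, 0], "twist": -0.5, "hand": 0},
    {"translation": [0, 0, 0], "twist": 0, "hand": 0}
  ]
}}

```text
time: 5.8
tool_pos: [0.4863, 0.0114, 0.2205]
tool_rot: [0.0, 0.994, -0.109, -0.0]
contact_force: [-0.4, 0.2, -3.8]
gripper_width: 0.614
grasp_force: 64.9
```

```bash
python3 -c "
from h import *
go(.579,-.2647,.215,-12.5)"
```

```text
t 5.8 pos [0.4863 0.0114 0.2205] yaw -12.57 tilt [-4.e-04 -0.e+00 -1.e+00] F [-0.4  0.2 -3.8] w 0.614 g 64.9 j [-0.13 -0.27  1.96 -0.    1.45  1.66]
mm now axes [150.5 249.3   5.5] after twist [150.2 249.5   5.5] twist -0.0011
```

>>> {"name": "apply_moves", "arguments": {
  "targets": [
    {"translation": [0.15, 0.25, 0], "twist": 0, "hand": 0},
    {"translation": [0.23, 0.38, 0], "twist": 0, "hand": 0},
    {"translation": [0.23, 0.38, 0], "twist": 0, "hand": 0},
    {"translation": [0.23, 0.38, 0], "twist": 0, "hand": 0},
    {"translation": [0.23, 0.38, 0], "twist": 0, "hand": 0},
    {"translation": [0.23, 0.38, 0], "twist": 0, "hand": 0},
    {"translation": [0.2, 0.34, 0], "twist": 0, "hand": 0},
    {"translation": [0, 0, 0], "twist": 0, "hand": 0}
  ]
}}

```text
time: 6.6
tool_pos: [0.5784, -0.2681, 0.2179]
tool_rot: [-0.0, 0.994, -0.112, -0.002]
contact_force: [-0.3, 0.1, -2.6]
gripper_width: 0.616
grasp_force: 64.8
```

>>> {"name": "apply_moves", "arguments": {
  "targets": [
    {"translation": [0, 0, 0], "twist": 0, "hand": 0},
    {"translation": [0, 0, 0], "twist": 0, "hand": 0}
  ]
}}

```text
time: 6.8
tool_pos: [0.5782, -0.2631, 0.2192]
tool_rot: [-0.001, 0.994, -0.109, -0.001]
contact_force: [-0.2, -0.0, -1.1]
gripper_width: 0.615
grasp_force: 64.8
```

```bash
python3 -c "
from h import *
go(.579,-.2647,.18,-12.5)
t=grab_frame('top')[...,::-1];s=grab_frame('scene')[...,::-1]
u=proj('top',(.579,-.265,.16)).astype(int);v=proj('scene',(.579,-.265,.16)).astype(int)
cv2.imwrite('pics/c3.png',np.hstack([crop(t,*u,45),crop(s,*v,70)]))"
```

```text
t 6.8 pos [ 0.5782 -0.2631  0.2192] yaw -12.55 tilt [-0.0024  0.0018 -1.    ] F [-0.2 -0.  -1.1] w 0.615 g 64.8 j [-0.54  0.1   1.62  0.    1.42  1.25]
mm now axes [ 1.3  1.4 39.2] after twist [ 1.3  1.4 39.2] twist -0.0009
```

View pics/c3.png

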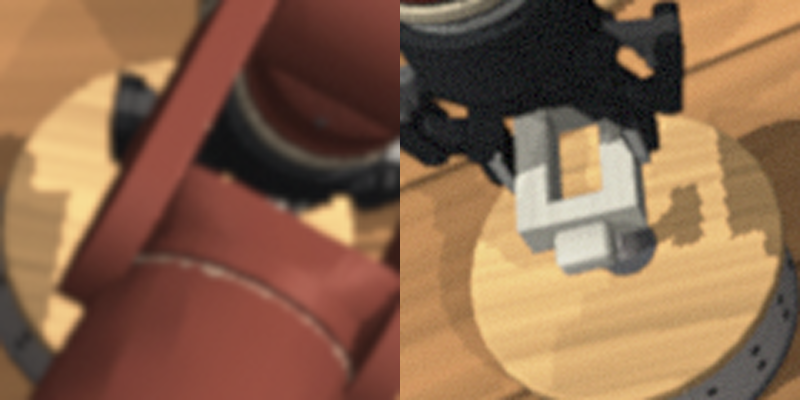

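The nut is held level above the stud (scene crop (580,190)), the stud hidden below/behind it. Lower slowly.

>>> {"name": "apply_moves", "arguments": {
  "targets": [
    {"translation": [0.01, 0.01, 0.1], "twist": 0, "hand": 0},
    {"translation": [0, 0, 0.12], "twist": 0, "hand": 0},
    {"translation": [0, 0, 0.12], "twist": 0, "hand": 0},
    {"translation": [0, 0, 0.06], "twist": 0, "hand": 0},
    {"translation": [0, 0, 0], "twist": 0, "hand": 0},
    {"translation": [0, 0, 0.06], "twist": 0, "hand": 0},
    {"translation": [0, 0, 0.06], "twist": 0, "hand": 0},
    {"translation": [0, 0, 0], "twist": 0, "hand": 0}
  ]
}}

```text
time: 7.7
tool_pos: [0.5792, -0.2653, 0.1677]
tool_rot: [-0.0, 0.994, -0.109, -0.001]
contact_force: [0.1, 0.5, -2.5]
gripper_width: 0.618
grasp_force: 64.8
```

```bash
python3 -c "
from h import *
go(.579,-.2647,.1275,-12.5)"
```

```text
t 7.7 pos [ 0.5792 -0.2653  0.1677] yaw -12.57 tilt [-1.4e-03  8.0e-04 -1.0e+00] F [ 0.1  0.5 -2.5] w 0.618 g 64.8 j [-0.55  0.15  1.66  0.    1.34  1.24]
mm now axes [-0.3 -0.5 40.2] after twist [-0.3 -0.5 40.2] twist -0.0011
```

>>> {"name": "apply_moves", "arguments": {
  "targets": [
    {"translation": [0, 0, 0.06], "twist": 0, "hand": 0},
    {"translation": [0, 0, 0.06], "twist": 0, "hand": 0},
    {"translation": [0, 0, 0], "twist": 0, "hand": 0}
  ]
}}

```text
time: 8.0
tool_pos: [0.579, -0.2651, 0.1554]
tool_rot: [-0.0, 0.994, -0.109, -0.001]
contact_force: [0.0, 0.6, -2.2]
gripper_width: 0.611
grasp_force: 64.8
```

```bash
python3 -c "
from h import *
go(.579,-.2647,.1275,-12.5)"
```

```text
t 8.0 pos [ 0.579  -0.2651  0.1554] yaw -12.56 tilt [-0.0019  0.0012 -1.    ] F [ 0.   0.6 -2.2] w 0.611 g 64.8 j [-0.55  0.16  1.67  0.    1.32  1.24]
mm now axes [-0.1 -0.3 27.9] after twist [-0.1 -0.3 27.9] twist -0.001
```

>>> {"name": "apply_moves", "arguments": {
  "targets": [
    {"translation": [0, 0, 0.08], "twist": 0, "hand": 0},
    {"translation": [0, 0, 0.08], "twist": 0, "hand": 0},
    {"translation": [0, 0, 0.07], "twist": 0, "hand": 0},
    {"translation": [0, 0, 0], "twist": 0, "hand": 0},
    {"translation": [0, 0, 0], "twist": 0, "hand": 0}
  ]
}}

```text
time: 8.5
tool_pos: [0.5795, -0.2654, 0.1334]
tool_rot: [-0.0, 0.994, -0.109, -0.0]
contact_force: [0.2, -0.0, -2.2]
gripper_width: 0.617
grasp_force: 64.8
```

>>> {"name": "apply_moves", "arguments": {
  "targets": [
    {"translation": [0, 0, 0.03], "twist": 0, "hand": 0},
    {"translation": [0, 0, 0], "twist": 0, "hand": 0}
  ]
}}

```text
time: 8.7
tool_pos: [0.5797, -0.2655, 0.1308]
tool_rot: [0.0, 0.994, -0.109, 0.0]
contact_force: [-0.2, 0.9, -1.6]
gripper_width: 0.617
grasp_force: 64.8
```

```bash
python3 -c "
from h import *
go(.579,-.2647,.1275,77.5)"
```

```text
t 8.7 pos [ 0.5797 -0.2655  0.1308] yaw -12.56 tilt [ 1.e-04 -0.e+00 -1.e+00] F [-0.2  0.9 -1.6] w 0.617 g 64.8 j [-0.55  0.18  1.68  0.    1.28  1.24]
mm now axes [-0.8 -0.6  3.3] after twist [ 0.6 -0.8  3.3] twist -1.5719
```

>>> {"name": "apply_moves", "arguments": {
  "targets": [
    {"translation": [0, 0, 0.03], "twist": 0, "hand": 0},
    {"translation": [0, 0, 0.01], "twist": 0, "hand": 0},
    {"translation": [0, 0, 0], "twist": 0, "hand": 0}
  ]
}}

```text
time: 9.0
tool_pos: [0.5796, -0.2655, 0.1267]
tool_rot: [-0.0, 0.994, -0.109, -0.0]
contact_force: [0.6, 0.8, -1.4]
gripper_width: 0.613
grasp_force: 65.0
```

```bash
python3 -c "
from h import *
go(.579,-.2647,.1275,77.5)"
```

```text
t 9.0 pos [ 0.5796 -0.2655  0.1267] yaw -12.56 tilt [-1.e-04  0.e+00 -1.e+00] F [ 0.6  0.8 -1.4] w 0.613 g 65.0 j [-0.55  0.19  1.69 -0.    1.27  1.24]
mm now axes [-0.8 -0.6 -0.8] after twist [ 0.6 -0.8 -0.8] twist -1.5718
```

>>> {"name": "apply_moves", "arguments": {
  "targets": [
    {"translation": [0, 0, 0.01], "twist": 0, "hand": 0},
    {"translation": [0, 0, 0], "twist": 0, "hand": 0}
  ]
}}

```text
time: 9.2
tool_pos: [0.5798, -0.2656, 0.1266]
tool_rot: [0.0, 0.994, -0.109, 0.0]
contact_force: [-1.3, 1.4, 3.5]
gripper_width: 0.617
grasp_force: 65.3
```

On the lid (contact +3.5 N). Now the quarter turn.

>>> {"name": "apply_moves", "arguments": {
  "targets": [
    {"translation": [0, 0, 0], "twist": -1, "hand": 0},
    {"translation": [0, 0, 0], "twist": -1, "hand": 0},
    {"translation": [0, 0, 0], "twist": -1, "hand": 0},
    {"translation": [0, 0, 0], "twist": -1, "hand": 0},
    {"translation": [0, 0, 0], "twist": 0, "hand": 0}
  ]
}}

```text
time: 9.7
tool_pos: [0.5802, -0.2656, 0.1266]
tool_rot: [0.0, 0.996, 0.09, 0.001]
contact_force: [-0.5, -0.0, 2.2]
gripper_width: 0.617
grasp_force: 65.3
```

```bash
python3 -c "
from h import *
go(.579,-.2647,.1265,77.5)
print(state()['ft_torque'])"
```

```text
t 9.7 pos [ 0.5802 -0.2656  0.1266] yaw 10.35 tilt [ 1.5e-03 -6.0e-04 -1.0e+00] F [-0.5 -0.   2.2] w 0.617 g 65.3 j [-0.55  0.19  1.69  0.    1.27  0.84]
mm now axes [-1.1 -1.1  0.1] after twist [ 0.6 -1.4  0.1] twist -1.1719
[ 0.17860696 -0.00480685  0.05122585]
```

Free turning; 1.17 rad to go.

>>> {"name": "apply_moves", "arguments": {
  "targets": [
    {"translation": [0, 0, 0], "twist": -1, "hand": 0},
    {"translation": [0, 0, 0], "twist": -1, "hand": 0},
    {"translation": [0, 0, 0], "twist": -1, "hand": 0},
    {"translation": [0, 0, 0], "twist": -1, "hand": 0},
    {"translation": [0, 0, 0], "twist": -1, "hand": 0},
    {"translation": [0, 0, 0], "twist": -1, "hand": 0}
  ]
}}

```text
time: 10.3
tool_pos: [0.5803, -0.2656, 0.1266]
tool_rot: [0.0, 0.924, 0.381, 0.001]
contact_force: [0.7, 0.9, 1.9]
gripper_width: 0.617
grasp_force: 65.3
```

>>> {"name": "apply_moves", "arguments": {
  "targets": [
    {"translation": [0, 0, 0], "twist": -1, "hand": 0},
    {"translation": [0, 0, 0], "twist": -1, "hand": 0},
    {"translation": [0, 0, 0], "twist": -1, "hand": 0},
    {"translation": [0, 0, 0], "twist": -1, "hand": 0},
    {"translation": [0, 0, 0], "twist": -1, "hand": 0},
    {"translation": [0, 0, 0], "twist": -0.72, "hand": 0},
    {"translation": [0, 0, 0], "twist": 0, "hand": 0}
  ]
}}

```text
time: 11.0
tool_pos: [0.5801, -0.2657, 0.1266]
tool_rot: [0.001, 0.78, 0.625, 0.0]
contact_force: [0.2, -0.0, 2.7]
gripper_width: 0.616
grasp_force: 65.4
```

```bash
python3 -c "
from h import *
go(.579,-.2647,.1265,77.5)
print(state()['ft_torque'])
s=grab_frame('scene')[...,::-1]
v=proj('scene',(.579,-.265,.12)).astype(int)
cv2.imwrite('pics/c4.png',crop(s,*v,55))"
```

```text
t 11.0 pos [ 0.5801 -0.2657  0.1266] yaw 77.4 tilt [ 1.3e-03 -7.0e-04 -1.0e+00] F [ 0.2 -0.   2.7] w 0.616 g 65.4 j [-0.55  0.19  1.69  0.    1.27 -0.33]
mm now axes [ 0.7 -1.3  0.1] after twist [ 0.7 -1.3  0.1] twist -0.0018
[ 0.14239367 -0.02951208 -0.03090466]
```

View pics/c4.png

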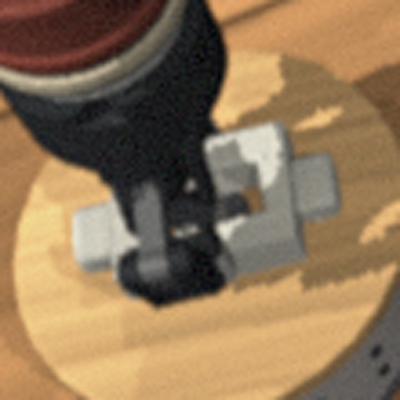

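The nut lies crosswise on the lid, wings at (95,235) and (318,185) in the crop, with the gripper over the stud. Open and rise.

>>> {"name": "apply_moves", "arguments": {
  "targets": [
    {"translation": [0, 0, 0], "twist": 0, "hand": 1},
    {"translation": [0, 0, 0], "twist": 0, "hand": 1},
    {"translation": [0, 0, 0], "twist": 0, "hand": 1},
    {"translation": [0, 0, 0], "twist": 0, "hand": 1},
    {"translation": [0, 0, 0], "twist": 0, "hand": 1},
    {"translation": [0, 0, -0.1], "twist": 0, "hand": 1},
    {"translation": [0, 0, -0.2], "twist": 0, "hand": 1},
    {"translation": [0, 0, -0.3], "twist": 0, "hand": 1}
  ]
}}

```text
time: 11.85
tool_pos: [0.5786, -0.2649, 0.1849]
tool_rot: [-0.002, 0.78, 0.626, -0.001]
contact_force: [0.2, -0.8, 0.5]
gripper_width: 1.0
grasp_force: 0.0
```

>>> {"name": "apply_moves", "arguments": {
  "targets": [
    {"translation": [0, 0, -0.4], "twist": 0, "hand": 1},
    {"translation": [0, 0, -0.4], "twist": 0, "hand": 1},
    {"translation": [-0.4, 0, 0], "twist": 0, "hand": 1},
    {"translation": [-0.4, 0, 0], "twist": 0, "hand": 1},
    {"translation": [-0.4, 0, 0], "twist": 0, "hand": 1},
    {"translation": [-0.4, 0, 0], "twist": 0, "hand": 1},
    {"translation": [-0.4, 0, 0], "twist": 0, "hand": 1},
    {"translation": [0, 0, 0], "twist": 0, "hand": 1}
  ]
}}

```text
time: 12.65
tool_pos: [0.5345, -0.4652, 0.2662]
tool_rot: [0.001, 0.781, 0.624, -0.001]
contact_force: [-0.3, 1.1, 0.4]
gripper_width: 1.002
grasp_force: 0.0
```

```bash
python3 -c "
from h import *
go(.579,-.2647,.1265,77.5)
t=grab_frame('top')[...,::-1];s=grab_frame('scene')[...,::-1]
u=proj('top',(.579,-.265,.12)).astype(int);v=proj('scene',(.579,-.265,.12)).astype(int)
cv2.imwrite('pics/c5.png',np.hstack([crop(t,*u,45),crop(s,*v,55)]))"
```

```text
t 12.65 pos [ 0.5345 -0.4652  0.2662] yaw 77.21 tilt [-3.0e-04 -1.9e-03 -1.0e+00] F [-0.3  1.1  0.4] w 1.002 g 0.0 j [-0.82  0.24  1.39 -0.    1.52 -0.6 ]
mm now axes [205.6  -1.  139.3] after twist [205.6   0.  139.3] twist -0.0051
```

View pics/c5.png

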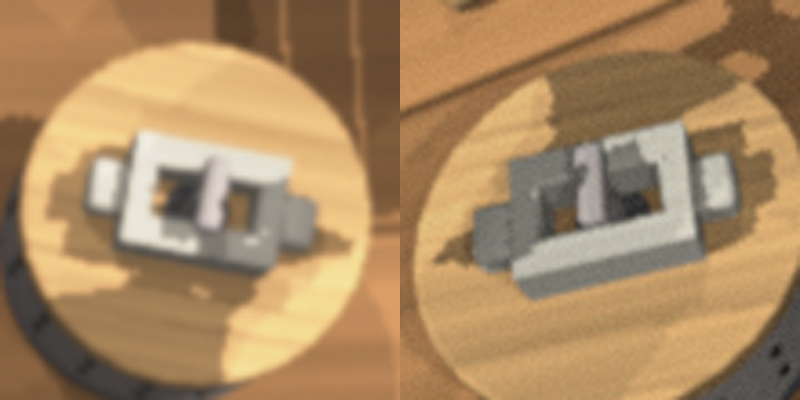

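The nut lies flat and crosswise under the bar (top crop (205,200), scene crop (605,205)).

```bash
python3 -c "
from plant import *
print(job_done())"
```

```text
the job is handed in; nothing more can be done
None
```

The job is handed in: nut_b, the grey nut with the wide slot, is flat on the lid, a quarter turn crosswise under the bar and released, with nut_a and nut_c left untouched on the table.

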